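Draw the stand's cross bar from its storage tube

ROBOT

A 6-joint arm with a two-finger parallel gripper is mounted at the origin on the work surface. World frame = base frame: x ahead of the robot, y to its left, z up, the work surface at z = 0. Lengths are in m, angles in rad, forces in N, time in s.
With the tool pointing down it reaches from about 0.3 to 0.775 m from the base axis. Payload 14.6 kg.
Tool frame: the origin (TCP) lies midway between the tips of the shut fingers; the grasp point (between the pads) lies 19 mm behind it; z points along the fingers, y is the line along which they close (so a half turn about z gives the same grasp; the last joint's range is limited). The gripper opens to 94 mm and grips with 3 to 60 N. Pads are 16 mm wide; open, the fingers measure 119 mm over their backs; the gripper's body (75 mm by 177 mm) begins 78 mm behind the grasp point.
Start: joints at [1.237, 0.3, 1.521, -0, 1.321, -0.067], TCP at [0.145, 0.531, 0.185] pointing down, gripper open.
Joint ranges: [-3.03, 3.03], [-0.79, 2.21], [0.23, 2.52], [-1.04, 4.18], [0, 3.07], [-2.55, 2.55]. Speed limits (rad/s): [2.22, 2.22, 2.57, 3.14, 3.14, 3.14].

INTERFACE

Orientations are given as a 3x3 rotation matrix whose columns are the frame's x, y, z axes.
In Python, from workcell import bot gives the robot as it stands. The module is installed in compiled form; this text tells all that it offers.
- The arm moves only by the tool move_arm, never from a script. Its argument "targets" is a list of rows, each an object with "translation": the shift along the world's x, y, z in units of 0.025 m (1.0 is 0.025 m), a list of three; "twist": the turn, a rotation vector about the world's x, y, z in units of 5 degrees (1.0 is 5 degrees), a list of three; "gripper": the closure in counts, from 0 (fully open) to 255 (shut). In form: [{"translation": [tx, ty, tz], "twist": [ax, ay, az], "gripper": gripper}, ...]. A call has 1 to 10 rows; each row shifts and turns the commanded pose from where the row before left it; what a row does not reach is not made up. A row lasts 1/8 s, in which the tool goes at most 62.5 mm and 10.7 degrees, less where a joint would pass 70% of its speed; a pose out of reach is approached as far as the arm can. A call with a number of a shift or a turn outside -1 to 1 is refused whole. A call with a gripper value outside its range is refused whole. The fingers move at their own pace and stop on an object; "grip_force" is the grip in N (left out, the last holds). Time passes only in rows, so rows that do not move let the fingers close. It gives the time, the measured TCP pose, the force, the opening and the grip force at its end, in the units of the state.
- bot.state(): the state, without advancing time (a new reading comes with each control period).
- bot.read_camera(name): name is "scene" or "side" or "wrist"; returns the picture (400x640x3 uint8, red, green, blue); there is no depth.
- bot.camera_params(name): a dict with "fx", "fy", "cx", "cy" (pixels), "xyz" and "orientation" of the camera in the world. Camera axes: x right, y up, looking along -z (the intrinsics and any distortion apply to the point x, -y, -z); pixel columns grow to the right and rows downward; lengths in m; the calibration is good to about 2 mm. A picture is of the moment at which its call begins: read the wrist's pose just before it. camera_params takes no time and is no camera call; for the wrist camera it gives the pose at the moment of the call.
- bot.sign_off(): hands the job in; it is judged then, once.
Trained networks look in the newest picture that a camera, given by its name, has taken for a name from the list of things; names that differ only in an ending like _2 or _b are one class to them, and where a whole thing is asked for, a point or a joint stands for the part that bears it (a point fixed in the world has none). Each returns a list of dicts, best first, with "conf" (0 to 1); they miss things now and then, are a little off and sometimes report something else, mostly with a low value. They report only what shows in the picture. A call takes as long as a camera call. They do not tell look-alikes from the thing itself.
- bot.find_in(camera, target): "position" ([row, column] in pixels, amid what is visible of it).
The state is a dict: "time": time; "qpos": joint angles; "dq": joint speeds; "tau": joint torques, N m; "eef_pos": TCP position; "orientation": TCP orientation; "ft_force": force on the tool from outside, world axes, zero at the start; "torque": the same for the moment, N m; "grip_width": finger opening in m; "gripper_force": force on a finger pad.
Only numpy, scipy, OpenCV 4.12 (cv2) and the standard library are available. Lean on these libraries where they do the work, as an engineer would, in place of code of your own. Each camera call takes 0.05 s, during which the arm holds its last target. There are 200 camera calls.

TASK

Two storage tubes lie side by side on the electronics bench, each with a metal rod sticking out of its open end. Draw the thick one, the microscope stand's cross bar, straight out of its tube, in one long pull or hand over hand, and lay it along the grey V-rest cradle, in both notches and roughly centred, lowering it into the notches before letting go. Do not drop the bar, and leave the thin rod in its tube.

Things in the scene. Friction and masses are not known exactly. Their poses are not given: they have to be found in the camera images.
- bar: Thick plain aluminium rod, 14 mm diameter, 220 mm long, about 90 g. Origin at its centre (centre of mass); its y axis runs along it, +y towards the end that sticks out of the tube at the start; it may roll about y. Starts level, axis 87 mm above the bench, loose in its tube, 60 to 75 mm sticking out.
- bar_tube: Fixed level aluminium tube holding the bar: 170 mm long, 28 mm outside, 20 mm bore, on two black saddles. Origin on the bench under its middle; y along the tube, open mouth at y = +85 mm, other end closed; tube axis 90 mm up. The bar is free once its centre passes y = +195 mm. An identical tube with the thin rod lies roughly parallel, 120 mm or more away in x.
- cradle: Grey cradle fixed to the bench: foot 80 (x) x 190 (y) x 8 mm, two 90 degree V notches at y = -60 and +60 mm, each 20 mm long, 57 mm wide at the top, bottom of V 30 mm and top 60 mm up. Origin at centre of underside; y joins the notches. The bar in both notches lies along y, axis 40 mm up. Between them (y -50 to +50 mm) is only the foot: room for fingers.
- thin_rod: The thin rod to be left alone: plain aluminium, 6 mm in diameter, 220 mm long, axis 83 mm above the bench in its own tube. Origin at its centre, y along its length, +y towards the end sticking out.
Not all that is in view belongs to the job. Leave any green look-alike of the bar_tube alone.

How it is judged:
By the outcome, as a careful person would: the job done as asked, in the order asked, and still so for the second after the job is handed in, with the robot touching nothing.
It also fails if it takes over 48 s, if anything falls off the work surface, if the arm or the gripper's body presses on something with over 40 N, if the wrist force passes 120 N, or if a joint passes its speed limit or range.

## Working session

There is one attempt and no reset: what is moved stays moved. The work goes in short steps, Python scripts to look and compute and a tool call to move; the robot and the scene stay as the last step left them, time stands still between calls to the robot, and variables do not carry over. Pictures are saved under pics/ and viewed, at most 13 in all, crops included, and the job is handed in when it is done.

Besides the shell and the picture viewer there is one more tool, called as name(argument=value, ...) on one line, values as JSON. move_arm: Moves the arm, as the interface text tells. Shifts and turns lie within -1 to 1; 1 stands for 0.025 m of shift or 5 degrees of turn. Its arguments: {"type":"object","properties":{"targets":{"type":"array"},"grip_force":{"type":"number"}},"required":["targets"]}

```bash
mkdir -p pics; cat > h.py <<'E'
import numpy as np, cv2
from workcell import bot
def ray(cam,rc):
    p=bot.camera_params(cam); R=np.array(p["orientation"]).reshape(3,3)
    d=R@np.array([(rc[1]-p["cx"])/p["fx"],-(rc[0]-p["cy"])/p["fy"],-1.]); return np.array(p["xyz"]),d
def at_z(cam,rc,z):
    o,d=ray(cam,rc); return o+d*(z-o[2])/d[2]
def proj(cam,P):
    p=bot.camera_params(cam); R=np.array(p["orientation"]).reshape(3,3)
    c=R.T@(np.array(P)-np.array(p["xyz"])); return [p["cy"]+p["fy"]*c[1]/c[2], p["cx"]-p["fx"]*c[0]/c[2]]
def save(cam,name):
    im=bot.read_camera(cam); cv2.imwrite(f"pics/{name}.png",cv2.cvtColor(im,cv2.COLOR_RGB2BGR)); return im
E
python3 - <<'E'
from h import *
ims=[]
for c in ["scene","side"]:
    save(c,c+"0"); print(c,bot.camera_params(c))
    for t in ["bar","bar_tube","cradle","thin_rod"]:
        print(c,t,[(np.round(d["position"]),round(d["conf"],2)) for d in bot.find_in(c,t)][:4])
E
```

```text
scene {'fx': 451.2128087983277, 'fy': 451.2128087983277, 'cx': 324.7435541331707, 'cy': 193.54871626989868, 'xyz': array([ 1.33857124, -0.33631148,  1.00866259]), 'orientation': array([[ 0.1606522 , -0.72556866,  0.66913451],
       [ 0.98691621,  0.12748589, -0.09871034],
       [-0.01368408,  0.67623773,  0.73655637]])}
scene bar [(array([174., 336.]), 0.43)]
scene bar_tube [(array([192., 160.]), 0.78)]
scene cradle [(array([199., 476.]), 0.94)]
scene thin_rod []
side {'fx': 455.2872983274164, 'fy': 455.2872983274164, 'cx': 314.43620169090434, 'cy': 199.20924677554706, 'xyz': array([-0.24141669, -0.94162399,  0.93962908]), 'orientation': array([[ 0.68636585,  0.48069003, -0.54574628],
       [-0.7269006 ,  0.4299692 , -0.53548297],
       [-0.02274724,  0.76424052,  0.64453005]])}
side bar [(array([196., 283.]), 0.57)]
side bar_tube [(array([226., 320.]), 0.9), (array([328., 423.]), 0.84)]
side cradle [(array([155., 232.]), 0.62)]
side thin_rod []
```

View pics/scene0.png

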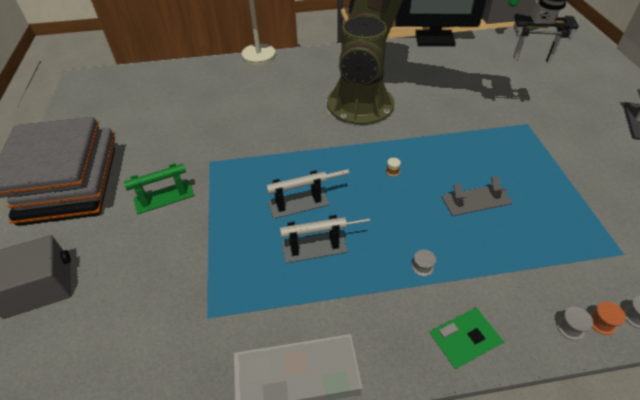

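View pics/side0.png

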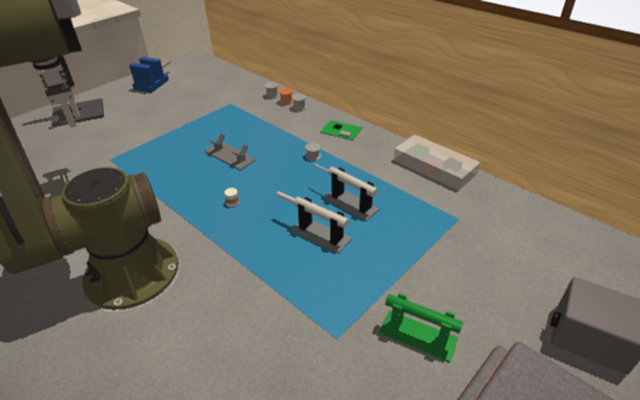

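The candidates in the scene picture are:
- Thick rod in its tube, tip about (174,349).
- Thin rod in its tube, tip about (221,370).
- Green look-alike tube, about (183,160).

By thickness, the bar is the rod nearer the robot. The cradle is at (197,476). Next I'll check this in an enlarged crop.

```bash
python3 - <<'E'
from h import *
a=cv2.imread("pics/scene0.png")[150:270,255:385]; b=cv2.imread("pics/side0.png")[155:260,265:395]; c=cv2.imread("pics/scene0.png")[165:220,435:520];d=cv2.imread("pics/side0.png")[125:175,195:265]
f=lambda i,w,h:cv2.resize(i,(w,h),interpolation=cv2.INTER_CUBIC)
top=np.hstack([f(a,390,360),f(b,390,315)[:0].reshape(0,390,3) if 0 else cv2.copyMakeBorder(f(b,390,315),0,45,0,0,0)])
bot_=np.hstack([cv2.copyMakeBorder(f(c,340,220),0,0,0,50,0),cv2.copyMakeBorder(f(d,280,200),0,20,0,110,0)])
cv2.imwrite("pics/crop.png",np.vstack([top,bot_]))
E
```

```text
(no output)
```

View pics/crop.png

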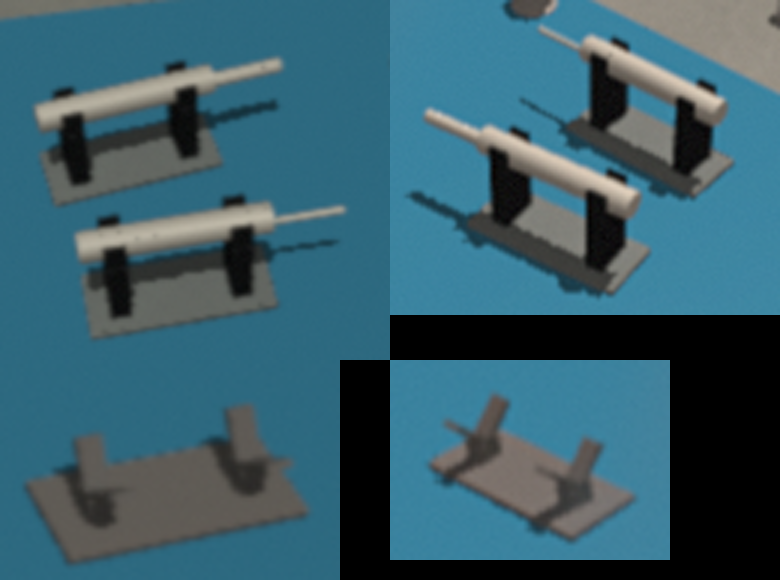

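The crop shows the thick rod in the tube nearer the robot: scene tip at (172,348) and mouth at (176,326), side tip at (194,278). The thin rod is in the other tube. Now I'll triangulate from the two views.

```bash
python3 - <<'E'
from h import *
f=lambda v:np.round(v,4)
for n,s,d,z in [("tip",(171.7,348),(193.9,278.5),.087),("mouth",(176,326),(201,296),.09),("closed",(188,268.5),(223,345),.09)]:
    print(n,f(at_z("scene",s,z)),f(at_z("side",d,z)))
print("thin tip",f(at_z("scene",(220,370),.083)),f(at_z("side",(165,315),.083)))
for s in [(196.25,442),(215.5,452.5),(203.5,512)]: print("cs",f(at_z("scene",s,.008)))
for s in [(151,205),(170,240.75),(159,256.25),(142.5,221.75)]: print("cd",f(at_z("side",s,.008)))
s=bot.state();print(s["time"],f(s["eef_pos"]),f(s["orientation"]),bot.camera_params("wrist"))
E
```

```text
tip [ 0.4281 -0.1326  0.087 ] [ 0.4274 -0.1374  0.087 ]
mouth [ 0.4372 -0.1987  0.09  ] [ 0.4367 -0.2016  0.09  ]
closed [ 0.4559 -0.3651  0.09  ] [ 0.4605 -0.3667  0.09  ]
thin tip [ 0.6118 -0.1099  0.083 ] [ 0.6088 -0.1145  0.083 ]
cs [0.5008 0.1403 0.008 ]
cs [0.5773 0.145  0.008 ]
cs [0.5635 0.3317 0.008 ]
cd [0.4791 0.3198 0.008 ]
cd [0.4914 0.1299 0.008 ]
cd [0.5707 0.1397 0.008 ]
cd [0.5554 0.3189 0.008 ]
0.5 [0.145  0.5305 0.1852] [[-9.646e-01  2.636e-01 -0.000e+00]
 [ 2.636e-01  9.646e-01 -1.000e-04]
 [ 0.000e+00 -1.000e-04 -1.000e+00]] {'fx': 317.08820909522797, 'fy': 317.08820909522797, 'cx': 318.554763494399, 'cy': 199.47310348475463, 'xyz': array([0.06583469, 0.55300629, 0.38448918]), 'orientation': array([[ 2.63364871e-01, -9.24602660e-01, -2.75225118e-01],
       [ 9.64696272e-01,  2.52354080e-01,  7.53559675e-02],
       [-2.20146533e-04, -2.85354760e-01,  9.58421939e-01]])}
```

move_arm(targets=[{"translation":[0.8,-0.8,0.2],"twist":[0,0,-0.9],"gripper":0},{"translation":[1,-1,0.2],"twist":[0,0,-0.9],"gripper":0},{"translation":[1,-1,0.2],"twist":[0,0,-0.9],"gripper":0},{"translation":[1,-1,0.2],"twist":[0,0,-0.9],"gripper":0},{"translation":[1,-1,0.2],"twist":[0,0,-0.9],"gripper":0},{"translation":[1,-1,0.2],"twist":[0,0,-0.9],"gripper":0},{"translation":[1,-1,0.2],"twist":[0,0,-0.9],"gripper":0},{"translation":[1,-1,0.2],"twist":[0,0,-0.9],"gripper":0},{"translation":[1,-1,0.2],"twist":[0,0,-0.9],"gripper":0},{"translation":[1,-1,0.2],"twist":[0,0,-0.9],"gripper":0}])

```text
time: 1.75
eef_pos: [0.3907, 0.2846, 0.2355]
orientation: [[-0.493, 0.87, 0.0], [0.87, 0.493, 0.0], [0.0, 0.0, -1.0]]
ft_force: [-0.3, 1.0, 0.0]
grip_width: 0.0938
gripper_force: 0.0
```

move_arm(targets=[{"translation":[1,-1,0.2],"twist":[0,0,-0.9],"gripper":0},{"translation":[1,-1,0.2],"twist":[0,0,-0.9],"gripper":0},{"translation":[1,-1,0],"twist":[0,0,-0.9],"gripper":0},{"translation":[1,-0.5,0],"twist":[0,0,-0.9],"gripper":0},{"translation":[0,0,0],"twist":[0,0,-0.9],"gripper":0},{"translation":[0,0,0],"twist":[0,0,0],"gripper":0}])

```text
time: 2.5
eef_pos: [0.4901, 0.1979, 0.2451]
orientation: [[-0.126, 0.992, -0.0], [0.992, 0.126, -0.0], [-0.0, -0.0, -1.0]]
ft_force: [0.4, -0.3, -0.6]
grip_width: 0.0941
gripper_force: 0.0
```

```bash
python3 - <<'E'
from h import *
s=bot.state();print(s["time"],np.round(s["eef_pos"],4),np.round(s["orientation"],3))
im=save("wrist","w1")
print(bot.camera_params("wrist"))
print(bot.find_in("wrist","cradle"),proj("wrist",[.528,.231,.008]))
E
```

```text
2.5 [0.4901 0.1979 0.2451] [[-0.126  0.992 -0.   ]
 [ 0.992  0.126 -0.   ]
 [-0.    -0.    -1.   ]]
{'fx': 317.08820909522797, 'fy': 317.08820909522797, 'cx': 318.554763494399, 'cy': 199.47310348475463, 'xyz': array([0.4805959 , 0.28127277, 0.44450126]), 'orientation': array([[ 9.91827831e-01, -1.22237414e-01, -3.65454180e-02],
       [ 1.27583422e-01,  9.50610292e-01,  2.82953252e-01],
       [ 1.52976710e-04, -2.85303500e-01,  9.58437212e-01]])}
[{'position': [133.2, 351.7], 'conf': 0.7}] [np.float64(147.76689808810454), np.float64(348.1673918798856)]
```

View pics/w1.png

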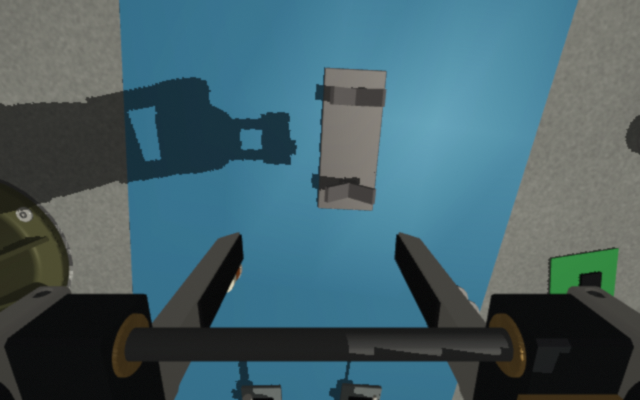

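Wrist view: the cradle foot has corners at (68,324), (71,386), (210,374) and (208,318), with the notches at the top and bottom. Now I'll move above the bar and look.

```bash
python3 - <<'E'
from h import *
P=[at_z("wrist",c,.008) for c in [(68,324),(71,386),(210,374),(208,318)]]
print(np.round(P,4),np.round(np.mean(P,0),4))
E
```

```text
[[0.4817 0.3274 0.008 ]
 [0.561  0.334  0.008 ]
 [0.579  0.147  0.008 ]
 [0.4981 0.1396 0.008 ]] [0.5299 0.237  0.008 ]
```

move_arm(targets=[{"translation":[-0.15,-0.8,0],"twist":[0,0,0],"gripper":0},{"translation":[-0.15,-1,0],"twist":[0,0,0],"gripper":0},{"translation":[-0.15,-1,0],"twist":[0,0,0],"gripper":0},{"translation":[-0.15,-1,0],"twist":[0,0,0],"gripper":0},{"translation":[-0.15,-1,0],"twist":[0,0,0],"gripper":0},{"translation":[-0.15,-1,0],"twist":[0,0,0],"gripper":0},{"translation":[-0.15,-1,0],"twist":[0,0,0],"gripper":0},{"translation":[-0.15,-1,0],"twist":[0,0,0],"gripper":0},{"translation":[-0.15,-1,0],"twist":[0,0,0],"gripper":0},{"translation":[-0.15,-1,0],"twist":[0,0,0],"gripper":0}])

```text
time: 3.85
eef_pos: [0.4516, -0.0483, 0.2454]
orientation: [[-0.126, 0.992, 0.0], [0.992, 0.126, -0.0], [-0.0, 0.0, -1.0]]
ft_force: [0.2, 0.6, 0.4]
grip_width: 0.0942
gripper_force: 0.0
```

move_arm(targets=[{"translation":[-0.2,-1,-0.5],"twist":[0,0,0],"gripper":0},{"translation":[-0.2,-1,-0.5],"twist":[0,0,0],"gripper":0},{"translation":[-0.2,-1,-0.5],"twist":[0,0,0],"gripper":0},{"translation":[-0.2,-1,-0.5],"twist":[0,0,0],"gripper":0},{"translation":[0,-0.5,0],"twist":[0,0,0],"gripper":0},{"translation":[0,0,0],"twist":[0,0,0],"gripper":0}])

```text
time: 4.6
eef_pos: [0.4325, -0.16, 0.1958]
orientation: [[-0.125, 0.992, 0.001], [0.992, 0.125, -0.0], [-0.0, 0.001, -1.0]]
ft_force: [1.4, 1.3, 0.8]
grip_width: 0.0938
gripper_force: 0.0
```

```bash
python3 - <<'E'
from h import *
s=bot.state();print(s["time"],np.round(s["eef_pos"],4),np.round(s["orientation"],3),s["ft_force"])
save("wrist","w2")
for t in ["bar","bar_tube"]: print(t,bot.find_in("wrist",t))
print(proj("wrist",[.4278,-.135,.087]),proj("wrist",[.437,-.2,.087]))
E
```

```text
4.6 [ 0.4325 -0.16    0.1958] [[-0.125  0.992  0.001]
 [ 0.992  0.125 -0.   ]
 [-0.     0.001 -1.   ]] [1.39644331 1.31248948 0.8088031 ]
bar [{'position': [194.6, 319.3], 'conf': 0.83}]
bar_tube []
[np.float64(167.93474316773035), np.float64(315.1593568683215)] [np.float64(230.0122479605822), np.float64(316.21134956870645)]
```

View pics/w2.png

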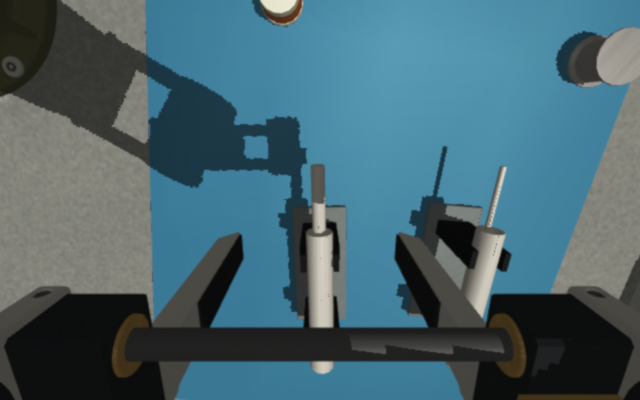

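Wrist view: bar tip at (165,317), tube mouth at (232,319), and the tube runs on to (370,321) between the fingers. The thin rod, tip at (168,502), is well clear.

```bash
python3 - <<'E'
from h import *
f=lambda v:np.round(v,4)
t=at_z("wrist",(165,317.5),.090);m=at_z("wrist",(231,319.3),.090);e=at_z("wrist",(371,320.8),.093)
print(f(t),f(m),f(e),np.degrees(np.arctan2(-(t-e)[0],(t-e)[1])),np.degrees(np.arctan2(-(m-e)[0],(m-e)[1])))
C=np.array([.5299,.237]);print(bot.state()["qpos"])
E
```

```text
[ 0.4297 -0.1313  0.09  ] [ 0.4402 -0.1995  0.09  ] [ 0.4645 -0.3749  0.093 ] 8.130474805943228 7.883454326742284
[-4.31635982e-01  9.04694323e-02  1.74634112e+00  1.15968709e-04
  1.30405646e+00 -5.58324688e-01]
```

move_arm(targets=[{"translation":[0.04,0,-0.8],"twist":[0,0,0.1],"gripper":0},{"translation":[0,0,-1],"twist":[0,0,0],"gripper":0},{"translation":[0,0,-1],"twist":[0,0,0],"gripper":0},{"translation":[0,0,-1],"twist":[0,0,0],"gripper":0},{"translation":[0,0,-0.8],"twist":[0,0,0],"gripper":0},{"translation":[0,0,-0.5],"twist":[0,0,0],"gripper":0},{"translation":[0,0,0],"twist":[0,0,0],"gripper":0}])

```text
time: 5.62
eef_pos: [0.4334, -0.1591, 0.0675]
orientation: [[-0.135, 0.991, -0.001], [0.991, 0.135, 0.0], [0.0, -0.001, -1.0]]
ft_force: [-0.1, 1.1, -0.2]
grip_width: 0.0941
gripper_force: 0.0
```

move_arm(grip_force=25, targets=[{"translation":[0,0,0],"twist":[0,0,0],"gripper":255},{"translation":[0,0,0],"twist":[0,0,0],"gripper":255},{"translation":[0,0,0],"twist":[0,0,0],"gripper":255},{"translation":[0,0,0],"twist":[0,0,0],"gripper":255},{"translation":[0,0,0],"twist":[0,0,0],"gripper":255},{"translation":[0,0,0],"twist":[0,0,0],"gripper":255},{"translation":[0,0,0],"twist":[0,0,0],"gripper":255},{"translation":[0,0,0],"twist":[0,0,0],"gripper":255}])

```text
time: 6.62
eef_pos: [0.4335, -0.1595, 0.0677]
orientation: [[-0.134, 0.991, -0.0], [0.991, 0.134, 0.0], [0.0, -0.0, -1.0]]
ft_force: [0.7, -0.6, 0.1]
grip_width: 0.0176
gripper_force: 0.2
```

move_arm(targets=[{"translation":[0,0,0],"twist":[0,0,0],"gripper":255},{"translation":[0,0,0],"twist":[0,0,0],"gripper":255},{"translation":[0,0,0],"twist":[0,0,0],"gripper":255},{"translation":[-0.05,0.37,0],"twist":[0,0,0],"gripper":255},{"translation":[-0.05,0.37,0],"twist":[0,0,0],"gripper":255},{"translation":[-0.05,0.37,0],"twist":[0,0,0],"gripper":255},{"translation":[-0.05,0.37,0],"twist":[0,0,0],"gripper":255},{"translation":[0,0,0],"twist":[0,0,0],"gripper":255}])

```text
time: 7.62
eef_pos: [0.4284, -0.1217, 0.0678]
orientation: [[-0.135, 0.991, -0.0], [0.991, 0.135, 0.0], [0.0, -0.0, -1.0]]
ft_force: [-0.3, 1.3, -0.4]
grip_width: 0.0126
gripper_force: 25.0
```

```bash
python3 - <<'E'
from h import *
s=bot.state();print(s["time"],np.round(s["eef_pos"],4),s["ft_force"])
save("wrist","w3")
print(bot.find_in("wrist","bar"))
E
```

```text
7.625 [ 0.4284 -0.1217  0.0678] [-0.25164918  1.33817655 -0.38839287]
[{'position': [265.3, 318.0], 'conf': 0.58}]
```

View pics/w3.png

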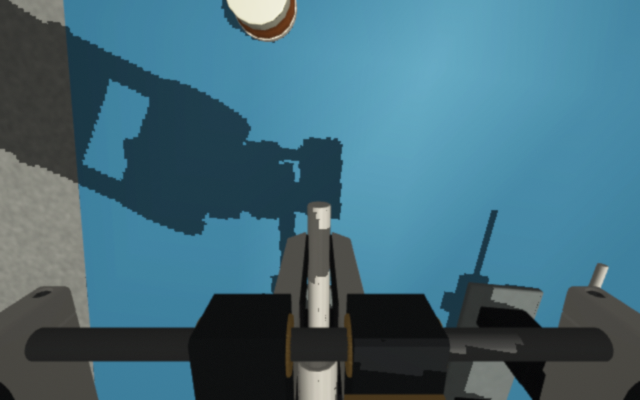

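Wrist view: the bar is held between the pads with its tip at (205,319), and it's still in the tube.

```bash
python3 - <<'E'
from h import *
print(np.round(at_z("wrist",(203,319),.094),4),np.round(at_z("wrist",(207,319),.087),4))
E
```

```text
[ 0.4261 -0.0923  0.094 ] [ 0.4267 -0.0969  0.087 ]
```

move_arm(targets=[{"translation":[0.04,-0.28,0],"twist":[0,0,0],"gripper":255},{"translation":[0.04,-0.28,0],"twist":[0,0,0],"gripper":255},{"translation":[0,0,0],"twist":[0,0,0],"gripper":255},{"translation":[0,0,0],"twist":[0,0,0],"gripper":120},{"translation":[0,0,0],"twist":[0,0,0],"gripper":120},{"translation":[0,0,0],"twist":[0,0,0],"gripper":120},{"translation":[0,0,0],"twist":[0,0,0],"gripper":120}])

```text
time: 8.6
eef_pos: [0.4305, -0.1364, 0.0678]
orientation: [[-0.134, 0.991, 0.0], [0.991, 0.134, -0.0], [-0.0, 0.0, -1.0]]
ft_force: [0.3, -0.0, 0.7]
grip_width: 0.0481
gripper_force: 0.0
```

move_arm(targets=[{"translation":[0.07,-0.48,0],"twist":[0,0,0],"gripper":120},{"translation":[0.06,-0.48,0],"twist":[0,0,0],"gripper":120},{"translation":[0.07,-0.48,0],"twist":[0,0,0],"gripper":120},{"translation":[0.06,-0.48,0],"twist":[0,0,0],"gripper":120},{"translation":[0,0,0],"twist":[0,0,0],"gripper":120}])

```text
time: 9.22
eef_pos: [0.437, -0.1853, 0.0676]
orientation: [[-0.133, 0.991, -0.0], [0.991, 0.133, 0.0], [0.0, -0.0, -1.0]]
ft_force: [0.3, -0.2, -0.7]
grip_width: 0.0497
gripper_force: 0.0
```

```bash
python3 - <<'E'
from h import *
s=bot.state();print(s["time"],np.round(s["eef_pos"],4),s["ft_force"],s["grip_width"])
save("wrist","w4")
print(bot.find_in("wrist","bar"))
E
```

```text
9.225 [ 0.437  -0.1853  0.0676] [ 0.29403859 -0.24803251 -0.74766542] 0.04965775989168684
[{'position': [193.9, 318.0], 'conf': 0.67}]
```

View pics/w4.png

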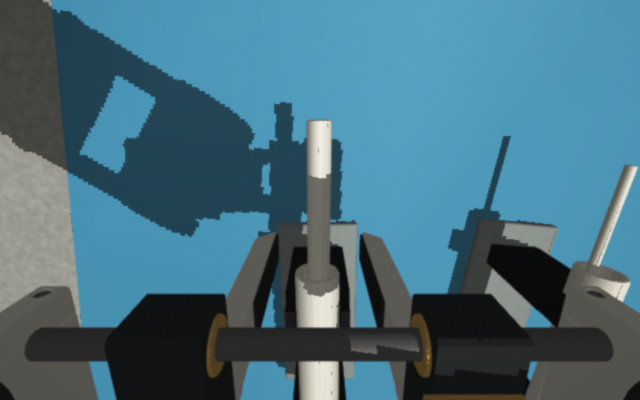

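Wrist view: bar level in the tube, tip at (121,319), mouth rim spanning rows 266–282.

```bash
python3 - <<'E'
from h import *
f=lambda v:np.round(v,4)
print("tip",f(at_z("wrist",(120,319),.094)),f(at_z("wrist",(122,319),.087)))
for r in (278,283):print("rim top",f(at_z("wrist",(r,319),.104)))
for r in (264,268): print("rim bot",f(at_z("wrist",(r,319),.076)))
print(proj("wrist",[.438,-.1995,.104]),proj("wrist",[.438,-.1995,.076]))
E
```

```text
tip [ 0.4283 -0.1088  0.094 ] [ 0.4285 -0.1102  0.087 ]
rim top [ 0.4402 -0.1963  0.104 ]
rim top [ 0.4406 -0.1996  0.104 ]
rim bot [ 0.441  -0.2022  0.076 ]
rim bot [ 0.4414 -0.2052  0.076 ]
[np.float64(282.3550315248042), np.float64(314.5759875620263)] [np.float64(259.83194172658153), np.float64(315.081805688497)]
```

move_arm(grip_force=40, targets=[{"translation":[0.04,0,0],"twist":[0,0,0],"gripper":255},{"translation":[0,0,0],"twist":[0,0,0],"gripper":255},{"translation":[0,0,0],"twist":[0,0,0],"gripper":255},{"translation":[0,0,0],"twist":[0,0,0],"gripper":255},{"translation":[0,0,0],"twist":[0,0,0],"gripper":255},{"translation":[0,0,0],"twist":[0,0,0],"gripper":255},{"translation":[0,0,0],"twist":[0,0,0],"gripper":255},{"translation":[0,0,0.08],"twist":[0,0,0],"gripper":255}])

```text
time: 10.32
eef_pos: [0.4378, -0.1844, 0.0696]
orientation: [[-0.134, 0.991, -0.0], [0.991, 0.134, 0.0], [0.0, -0.0, -1.0]]
ft_force: [-0.4, 0.4, -1.3]
grip_width: 0.0121
gripper_force: 39.8
```

move_arm(targets=[{"translation":[-0.05,0.37,0],"twist":[0,0,0],"gripper":255},{"translation":[-0.1,0.74,0],"twist":[0,0,0],"gripper":255},{"translation":[-0.1,0.74,0],"twist":[0,0,0],"gripper":255},{"translation":[-0.1,0.74,0],"twist":[0,0,0],"gripper":255},{"translation":[-0.1,0.74,0],"twist":[0,0,0],"gripper":255},{"translation":[-0.1,0.74,0],"twist":[0,0,0],"gripper":255},{"translation":[-0.1,0.74,0],"twist":[0,0,0],"gripper":255},{"translation":[-0.1,0.74,0],"twist":[0,0,0],"gripper":255},{"translation":[-0.1,0.74,0],"twist":[0,0,0],"gripper":255},{"translation":[0,0,0],"twist":[0,0,0],"gripper":255}])

```text
time: 11.58
eef_pos: [0.4164, -0.0259, 0.0698]
orientation: [[-0.136, 0.991, 0.0], [0.991, 0.136, 0.0], [0.0, 0.0, -1.0]]
ft_force: [0.2, 0.1, -1.5]
grip_width: 0.0118
gripper_force: 39.8
```

```bash
python3 - <<'E'
from h import *
s=bot.state();print(s["time"],np.round(s["eef_pos"],4),s["ft_force"],s["torque"])
a=save("wrist","w5"); b=save("side","s5"); c=save("scene","c5")
f=lambda i,w,h:cv2.resize(i[:,:,::-1],(w,h),interpolation=cv2.INTER_CUBIC)
cv2.imwrite("pics/m5.png",np.vstack([np.hstack([f(a,400,250),f(c[130:255,255:455],400,250)]),cv2.copyMakeBorder(f(b[120:260,180:380],420,294),0,0,0,380,0)]))
E
```

```text
11.575 [ 0.4164 -0.0259  0.0698] [ 0.23412051  0.06408438 -1.45421474] [-0.06489527  0.01809566 -0.00077036]
```

View pics/m5.png

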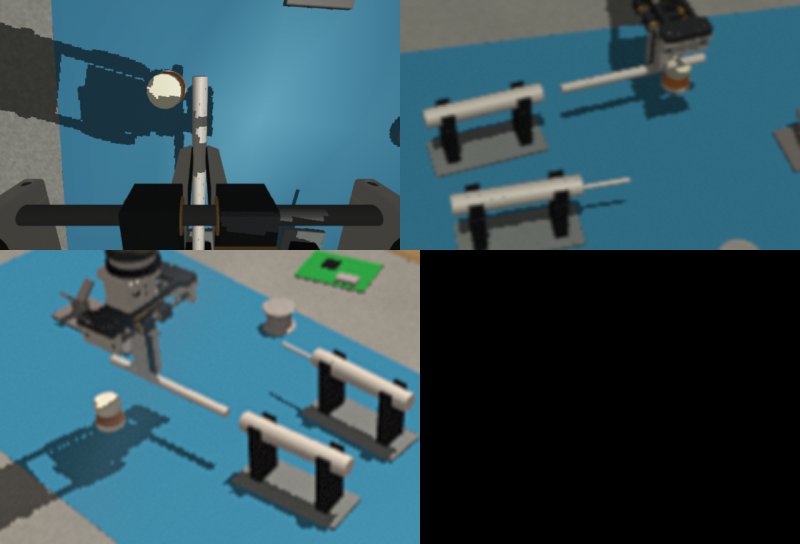

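Wrist, scene and side views: the bar is fully out of its tube, level and unslipped in the grip. The thin rod is undisturbed. Now I'll lift and carry the bar towards the cradle.

move_arm(targets=[{"translation":[0,0.1,0.6],"twist":[0,0,0],"gripper":255},{"translation":[0,0.4,0.8],"twist":[0,0,0],"gripper":255},{"translation":[0.5,0.8,0.8],"twist":[0,0,-0.2],"gripper":255},{"translation":[0.6,1,0.8],"twist":[0,0,-0.3],"gripper":255},{"translation":[0.6,1,0.4],"twist":[0,0,0],"gripper":255},{"translation":[0.6,1,0],"twist":[0,0,0],"gripper":255},{"translation":[0.6,1,0],"twist":[0,0,0],"gripper":255},{"translation":[0.6,1,0],"twist":[0,0,0],"gripper":255},{"translation":[0.6,1,0],"twist":[0,0,0],"gripper":255},{"translation":[0.3,0.8,0],"twist":[0,0,0],"gripper":255}])

```text
time: 12.98
eef_pos: [0.5274, 0.1756, 0.1544]
orientation: [[-0.09, 0.996, -0.0], [0.996, 0.09, -0.0], [-0.0, -0.0, -1.0]]
ft_force: [-0.5, 0.1, -0.7]
grip_width: 0.0122
gripper_force: 39.8
```

move_arm(targets=[{"translation":[0,0.5,0],"twist":[0,0,0],"gripper":255},{"translation":[0,0.4,0],"twist":[0,0,0],"gripper":255},{"translation":[0,0,0],"twist":[0,0,0],"gripper":255}])

```text
time: 13.35
eef_pos: [0.5266, 0.1979, 0.1548]
orientation: [[-0.091, 0.996, 0.0], [0.996, 0.091, -0.0], [-0.0, 0.0, -1.0]]
ft_force: [-0.3, -0.6, -1.7]
grip_width: 0.0126
gripper_force: 39.8
```

```bash
python3 - <<'E'
from h import *
s=bot.state();print(s["time"],np.round(s["eef_pos"],4),np.round(s["orientation"],3)[0],s["ft_force"])
save("wrist","w6");print(bot.find_in("wrist","cradle"))
E
```

```text
13.35 [0.5266 0.1979 0.1548] [-0.091  0.996  0.   ] [-0.33773702 -0.55341805 -1.70299418]
[{'position': [119.4, 330.0], 'conf': 0.82}]
```

View pics/w6.png

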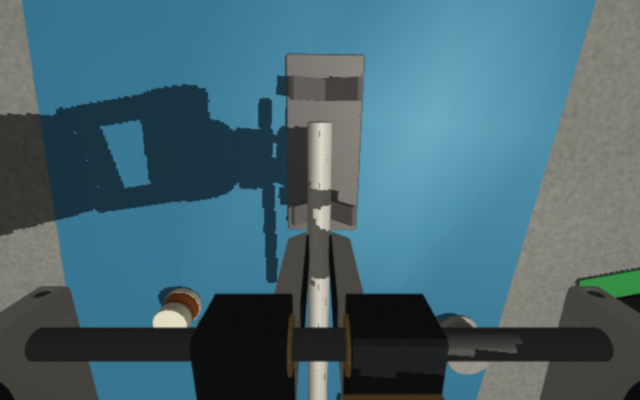

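Wrist view: cradle foot corners at (54,286), (55,364), (229,356) and (228,288). The bar tip at (122,320) lies almost over the cradle's axis.

```bash
python3 - <<'E'
from h import *
P=np.array([at_z("wrist",c,.008) for c in [(54,286),(55,364),(229,356),(228.5,288)]])
print(np.round(P,4),np.round(P.mean(0),4)); a=(P[0]+P[1])/2;b=(P[2]+P[3])/2;d=a-b
print(np.linalg.norm(d),np.degrees(np.arctan2(-d[0],d[1])))
s=bot.state();g=s["eef_pos"]
print("tip",np.round(at_z("wrist",(121.5,319.5),.174),4), "grasp z",g[2]+.019)
d/=np.linalg.norm(d);print("target",P.mean(0)+d*.033)
E
```

```text
[[0.4835 0.3268 0.008 ]
 [0.5615 0.333  0.008 ]
 [0.5768 0.1464 0.008 ]
 [0.4975 0.1398 0.008 ]] [0.5298 0.2365 0.008 ]
0.18741944920136852 4.47543142838259
tip [0.5217 0.2723 0.174 ] grasp z 0.17382347862999808
target [0.52725802 0.26937951 0.008     ]
```

move_arm(targets=[{"translation":[0,0.6,0],"twist":[0,0,-0.1],"gripper":255},{"translation":[0,0.9,0],"twist":[0,0,0],"gripper":255},{"translation":[0,0.9,-0.3],"twist":[0,0,0],"gripper":255},{"translation":[0,0.45,-0.6],"twist":[0,0,0],"gripper":255},{"translation":[0,0,-0.8],"twist":[0,0,0],"gripper":255},{"translation":[0,0,-0.8],"twist":[0,0,0],"gripper":255},{"translation":[0,0,-0.8],"twist":[0,0,0],"gripper":255},{"translation":[0,0,-0.6],"twist":[0,0,0],"gripper":255},{"translation":[0,0,-0.4],"twist":[0,0,0],"gripper":255},{"translation":[0,0,0],"twist":[0,0,0],"gripper":255}])

```text
time: 14.7
eef_pos: [0.5265, 0.269, 0.0466]
orientation: [[-0.082, 0.997, -0.001], [0.997, 0.082, -0.0], [-0.0, -0.001, -1.0]]
ft_force: [-0.5, -0.4, -1.0]
grip_width: 0.0121
gripper_force: 39.8
```

```bash
python3 - <<'E'
from h import *
s=bot.state();print(s["time"],np.round(s["eef_pos"],4),np.round(s["orientation"],3)[0],s["ft_force"],s["torque"])
a=save("wrist","w7"); b=save("side","s7"); c=save("scene","c7")
f=lambda i,w,h:cv2.resize(i[:,:,::-1],(w,h),interpolation=cv2.INTER_CUBIC)
cv2.imwrite("pics/m7.png",np.vstack([np.hstack([f(a,400,250),f(c[130:255,390:590],400,250)]),cv2.copyMakeBorder(f(b[90:215,150:350],480,300),0,0,0,320,0)]))
E
```

```text
14.7 [0.5265 0.269  0.0466] [-0.082  0.997 -0.001] [-0.54799088 -0.38198709 -0.99480435] [-0.02320446 -0.0129931   0.0323578 ]
```

View pics/m7.png

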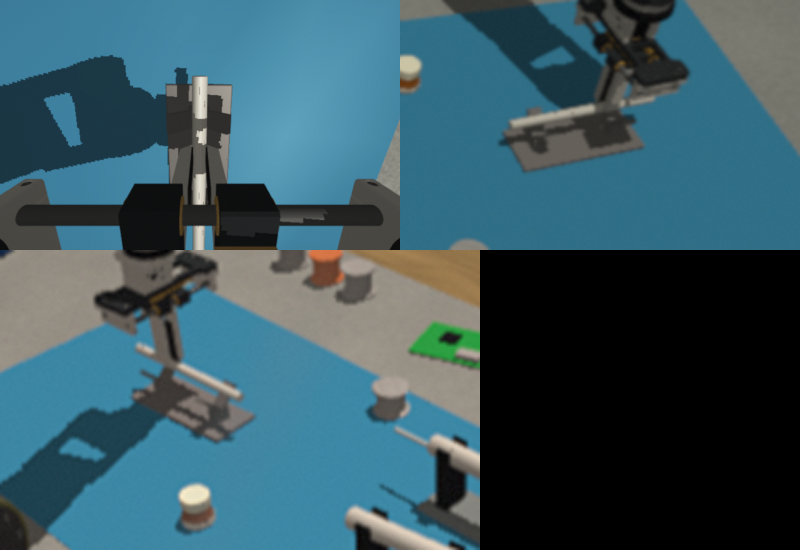

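All views: the bar hangs level over both notches, aligned and centred, with the fingers between the notches. Lowering slowly.

move_arm(targets=[{"translation":[0,0,-0.2],"twist":[0,0,0],"gripper":255},{"translation":[0,0,-0.2],"twist":[0,0,0],"gripper":255},{"translation":[0,0,-0.2],"twist":[0,0,0],"gripper":255},{"translation":[0,0,-0.15],"twist":[0,0,0],"gripper":255},{"translation":[0,0,-0.1],"twist":[0,0,0],"gripper":255},{"translation":[0,0,0],"twist":[0,0,0],"gripper":255}])

```text
time: 15.6
eef_pos: [0.5267, 0.269, 0.0258]
orientation: [[-0.082, 0.997, -0.0], [0.997, 0.082, -0.0], [-0.0, -0.0, -1.0]]
ft_force: [0.4, 0.7, -1.2]
grip_width: 0.0121
gripper_force: 39.8
```

move_arm(targets=[{"translation":[0,0,-0.06],"twist":[0,0,0],"gripper":255},{"translation":[0,0,-0.04],"twist":[0,0,0],"gripper":255},{"translation":[0,0,0],"twist":[0,0,0],"gripper":255}])

```text
time: 15.98
eef_pos: [0.5268, 0.269, 0.0235]
orientation: [[-0.082, 0.997, -0.0], [0.997, 0.082, 0.0], [0.0, -0.0, -1.0]]
ft_force: [-0.8, 0.1, -0.4]
grip_width: 0.0119
gripper_force: 39.8
```

move_arm(targets=[{"translation":[0,0,-0.05],"twist":[0,0,0],"gripper":255},{"translation":[0,0,0],"twist":[0,0,0],"gripper":255}])

```text
time: 16.23
eef_pos: [0.5267, 0.269, 0.0222]
orientation: [[-0.082, 0.997, -0.0], [0.997, 0.082, -0.0], [-0.0, -0.0, -1.0]]
ft_force: [0.5, 0.2, -0.7]
grip_width: 0.0121
gripper_force: 39.8
```

move_arm(targets=[{"translation":[0,0,-0.04],"twist":[0,0,0],"gripper":255},{"translation":[0,0,0],"twist":[0,0,0],"gripper":255}])

```text
time: 16.48
eef_pos: [0.5268, 0.269, 0.0215]
orientation: [[-0.082, 0.997, 0.0], [0.997, 0.082, 0.0], [0.0, 0.0, -1.0]]
ft_force: [-1.0, -0.3, 2.3]
grip_width: 0.012
gripper_force: 40.0
```

move_arm(targets=[{"translation":[0,0,-0.03],"twist":[0,0,0],"gripper":255},{"translation":[0,0,0],"twist":[0,0,0],"gripper":255}])

```text
time: 16.73
eef_pos: [0.5269, 0.2691, 0.0213]
orientation: [[-0.082, 0.997, 0.0], [0.997, 0.082, 0.0], [0.0, 0.0, -1.0]]
ft_force: [-5.1, -1.9, 10.8]
grip_width: 0.0121
gripper_force: 40.2
```

```bash
python3 - <<'E'
from h import *
s=bot.state();print(np.round(s["eef_pos"],4),s["ft_force"],s["torque"])
E
```

```text
[0.5269 0.2691 0.0213] [-5.07538868 -1.92428389 10.767759  ] [-0.41041174  0.94504533  0.00287573]
```

Contact: the bar sits in the V, slightly to the +x side. I'll ease the side load, soften the grip so it settles, then let go.

move_arm(targets=[{"translation":[-0.03,0,0],"twist":[0,0,0],"gripper":255},{"translation":[0,0,0],"twist":[0,0,0],"gripper":255}], grip_force=10)

```text
time: 16.98
eef_pos: [0.5259, 0.2691, 0.0205]
orientation: [[-0.082, 0.997, -0.0], [0.997, 0.082, 0.0], [0.0, -0.0, -1.0]]
ft_force: [-1.5, 1.5, 2.2]
grip_width: 0.0133
gripper_force: 10.0
```

move_arm(targets=[{"translation":[0,0,0],"twist":[0,0,0],"gripper":255},{"translation":[0,0,0],"twist":[0,0,0],"gripper":255}], grip_force=3)

```text
time: 17.23
eef_pos: [0.5259, 0.269, 0.0204]
orientation: [[-0.082, 0.997, -0.0], [0.997, 0.082, -0.0], [-0.0, -0.0, -1.0]]
ft_force: [-1.5, 0.5, 1.3]
grip_width: 0.0141
gripper_force: 3.0
```

move_arm(targets=[{"translation":[0,0,0],"twist":[0,0,0],"gripper":200},{"translation":[0,0,0],"twist":[0,0,0],"gripper":160},{"translation":[0,0,0],"twist":[0,0,0],"gripper":120},{"translation":[0,0,0],"twist":[0,0,0],"gripper":120},{"translation":[0,0,0],"twist":[0,0,0],"gripper":120},{"translation":[0,0,0],"twist":[0,0,0],"gripper":120}])

```text
time: 17.98
eef_pos: [0.526, 0.269, 0.0205]
orientation: [[-0.082, 0.997, 0.0], [0.997, 0.082, 0.0], [0.0, 0.0, -1.0]]
ft_force: [0.5, -0.1, 0.2]
grip_width: 0.0496
gripper_force: 0.0
```

move_arm(targets=[{"translation":[0,0,0.3],"twist":[0,0,0],"gripper":120},{"translation":[0,0,0.5],"twist":[0,0,0],"gripper":120},{"translation":[0,0,0.7],"twist":[0,0,0],"gripper":120},{"translation":[0,0,1],"twist":[0,0,0],"gripper":120},{"translation":[0,0,1],"twist":[0,0,0],"gripper":120},{"translation":[0,0,1],"twist":[0,0,0],"gripper":120},{"translation":[0,-1,1],"twist":[0,0,0],"gripper":120},{"translation":[0,-1,1],"twist":[0,0,0],"gripper":120},{"translation":[0,-1,0],"twist":[0,0,0],"gripper":120},{"translation":[0,0,0],"twist":[0,0,0],"gripper":120}])

```text
time: 19.23
eef_pos: [0.5262, 0.1931, 0.1845]
orientation: [[-0.08, 0.997, 0.002], [0.997, 0.08, 0.0], [0.0, 0.002, -1.0]]
ft_force: [-0.2, 0.9, 0.3]
grip_width: 0.0499
gripper_force: 0.0
```

```bash
python3 - <<'E'
from h import *
s=bot.state();print(s["time"],np.round(s["eef_pos"],4),s["ft_force"])
a=save("wrist","w8"); b=save("side","s8"); c=save("scene","c8")
f=lambda i,w,h:cv2.resize(i[:,:,::-1],(w,h),interpolation=cv2.INTER_CUBIC)
cv2.imwrite("pics/m8.png",np.vstack([np.hstack([f(a,400,250),f(c[130:255,390:590],400,250)]),cv2.copyMakeBorder(f(b[90:215,150:350],480,300),0,0,0,320,0)]))
E
```

```text
19.225 [0.5262 0.1931 0.1845] [-0.24654658  0.92978006  0.27415009]
```

View pics/m8.png

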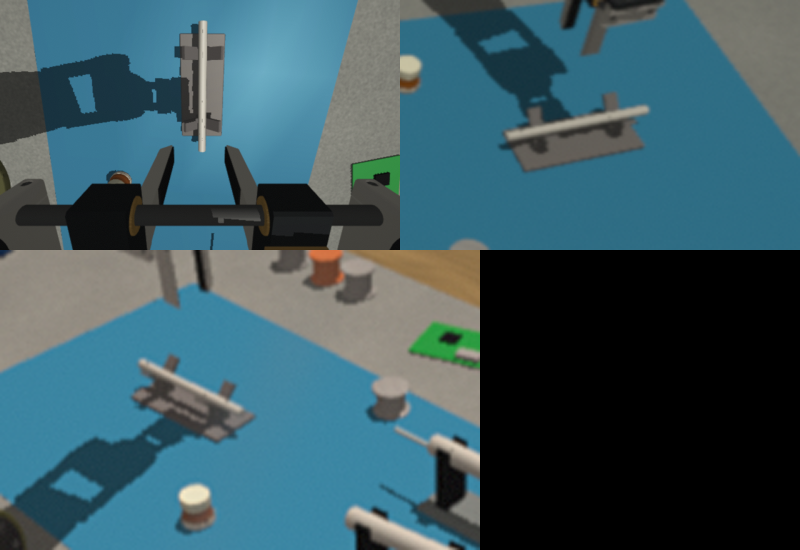

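All three views show the bar in both notches, extending evenly past both ends of the foot. The gripper is clear and the thin rod is still in its tube, so I'm handing in.

```bash
python3 -c "
from workcell import bot
print(bot.sign_off())"
```

```text
the job is handed in; nothing more can be done
None
```

The thick bar is out of its tube and resting roughly centred in both V-notches of the cradle. It was lowered in before release, the thin rod is still in its tube, and the job was handed in at about 19 s.

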